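Hang the coffee caddy on the stand's ring by its snap hook

TASK

Pick up the copper coffee caddy that has a snap hook on its lid, push the hook's sprung gate against the front of the stand's ring so that the ring passes in, and lower it until the hook's bow rests on the ring and the gate has snapped shut behind it. Let go only when it rests there, so that the caddy hangs still and clear of the worktop; be gentle with the ring (no more than 18 N) and do not drop the caddy or push the other things about.

Things in the scene. Friction and masses are not known exactly. Their poses are not given: they have to be found in the camera images.
- caddy_tab (a point): Grip point of the caddy: centre of the flat upright steel tab on top of its snap hook (tab 24 mm along x, 10 mm along y, from 25 mm below this point, where it meets the bow, to 17 mm above). Pinch it across y from above. Axes are the caddy's. The underside lies 178 mm below this point, the lid's top 120 mm below
- caddy: Coffee caddy, 0.2 to 0.35 kg: copper tin 60 mm across with a 62 mm brass lid; on the lid a steel snap hook of 7 mm rod, 41 mm wide, in the x-z plane: spine at x = -17 mm, round bow on top, gate and nose at x = +17 mm; 27 mm wide inside, its floor 110 mm below caddy_tab. Origin: centre of the underside, z up, +x towards the gate's side
- nose (a point): Lower end of the hook's nose, at x = +17 mm, 51.5 mm below caddy_tab; the gate's free tip lies just under it. The ring's rod goes in under the nose, and clears it when its centre has come to x = +9 mm of the caddy or less. It can go in when its centre lies 57 to 80 mm below caddy_tab
- gate (a joint): Angle of the hook's gate, rad: 0 shut, growing as it is pressed inward (to the caddy's -x), 0.54 at its stop. Hinged at x = +17 mm, 109 mm below caddy_tab; 56 mm long, of 5 mm rod. A bar pressing it from the +x side meets about 2 to 5 N. When the caddy is then lowered, the bar rises past the gate's tip and the gate springs shut
- hook_bow (a point): Where the centre of the ring's rod lies when the bow rests on it: in the middle of the hook (x = y = 0), 32.5 mm below caddy_tab and 145.5 mm above the caddy's underside. Axes are the caddy's
- stand: Steel ring stand, fixed: foot 96 mm across and 14 mm thick, post 14 mm across and 215 mm high; origin under the foot's centre, z up. A level ring (8 mm rod, 40 mm clear inside, centre at x = -76 mm) sticks out on a stem to its -x side. Hook its front: turn the caddy so that its x axis points as the stand's, and move it along the stand's +x
- ring_front (a point): Front of the ring (centre of its rod farthest from the post; x = -100 mm, y = 0 of the stand), but only at the middle of its height range, 178 mm: the ring's clamp slides on the post and is set anywhere from 12 mm below to 12 mm above this point. That height is not measured and must be felt or seen. Axes are the stand's
- plain_tin: A like copper tin, 60 mm across and 80 mm high, with a plain knob on its lid and no hook; stays where it is. Origin at its underside
- cup: White cup, 72 mm across and 60 mm high, on the saucer; stays. Origin at its underside
- saucer: Blue saucer, 140 mm across; stays. Origin at its underside
- jug: Blue plastic measuring jug, 100 mm across and 120 mm high; stays. Origin at its underside
- sugar_jar: Glass jar, 72 mm across and 100 mm high; stays. Origin at its underside
- syrup: Amber bottle, 60 mm across and 160 mm high; stays. Origin at its underside
- spoon: Steel spoon, 150 mm long, lying down; stays
Mind the look-alikes: they are no part of the job. Leave any blue or purple look-alike of the caddy alone.

How it is judged:
On the way, in this order (a step that is already met when the one before it is completed fails the run):
1. the ring presses the gate inward (value of joint gate above 0.25 rad and contact force between caddy and stand above 0.5 N), for 0.05 s.
2. the ring is inside the hook and the gate has snapped shut (x of hook_bow in the frame of stand between -0.111 and -0.085 m and y of hook_bow in the frame of stand between -0.02 and 0.02 m and value of joint gate below 0.08 rad and z of hook_bow in the frame of stand below 0.21 m and height (world z) of caddy above 0.015 m), for 0.2 s.
At the end, for the whole second after the job is handed in: The bow hangs on the ring's front: hook_bow at x -111 to -85, y within 20, z 160 to 196 mm in the stand's frame, over 1 N borne by the stand, gate under 0.08 rad, caddy within 0.2 rad of upright, under 40 mm/s, over 12 mm clear of the worktop (x of hook_bow in the frame of stand between -0.111 and -0.085 m and y of hook_bow in the frame of stand between -0.02 and 0.02 m and z of hook_bow in the frame of stand between 0.16 and 0.196 m and value of joint gate below 0.08 rad and contact force between caddy and stand above 1 N and angle between caddy's own z axis and vertical below 0.2 rad and linear speed of caddy below 0.04 m/s and height (world z) of caddy above 0.012 m); the robot touches nothing.
It fails at once if the caddy or its hook presses on the stand with more than 18 N (contact force between caddy and stand above 18 N).
It fails at once if the caddy is dropped: it moves faster than 0.15 m/s while the fingers do not touch it (contact force between the fingers and caddy below 0.05 N and linear speed of caddy above 0.15 m/s).
It fails at once if the robot strikes the stand with more than 20 N (contact force between any of the arm, the fingers and stand above 20 N).
It fails at once if another thing is pushed more than 30 mm (distance of any of plain_tin, cup, saucer, jug, sugar_jar, syrup, spoon from where it was at the start of the episode above 0.03 m).
It also fails if it takes over 56 s, if anything falls off the work surface, if the arm or the gripper's body presses on something with over 40 N, if the wrist force passes 120 N, or if a joint passes its speed limit or range.

ROBOT

A 6-joint arm with a two-finger parallel gripper is mounted at the origin on the work surface. World frame = base frame: x ahead of the robot, y to its left, z up, the work surface at z = 0. Lengths are in m, angles in rad, forces in N, time in s.
With the tool pointing down it reaches from about 0.275 to 0.725 m from the base axis. Payload 5.6 kg.
Tool frame: the origin (TCP) lies at the very end of the fingers, on their centre line; the grasp point (between the pads) lies 19 mm behind it; z points along the fingers, y is the direction in which the jaws open and shut (so a half turn about z gives the same grasp; the last joint's range is limited). The gripper opens to 85 mm and grips with 20 to 120 N. Pads are 22 mm wide; open, the fingers measure 114 mm over their backs; the gripper's body (76 mm by 85 mm) begins 54 mm behind the grasp point. The pads swing forward as they close: fully open they stand 13 mm farther back than shut.
Start: joints at [-0.844, 0.255, 0.108, 0, -1.424, -0.285], TCP at [0.235, -0.497, 0.231] pointing down, gripper open.
Joint ranges: [-2.95, 2.95], [-1.21, 1.97], [-1.09, 1.5], [-2.87, 1.71], [-2.94, -0.07], [-3.05, 3.05]. Speed limits (rad/s): [2.57, 2.57, 3.14, 3.14, 3.14, 3.14].

INTERFACE

Orientations are given as a unit quaternion [w, x, y, z].
In Python, from workcell import manip gives the robot as it stands.
- The arm moves only by the shell command python3 -m crank 'ROWS' [FORCE]. ROWS is JSON, a list that holds one entry, the list of rows, each a list of 7 numbers: the shift along the tool's x, y, z in cm, then the turn, a rotation vector about the tool's x, y, z in rad, then the closure, from 0 (fully open) to 1 (shut). In form: [[[tx, ty, tz, wx, wy, wz, jaw], ...]]. A call has 1 to 12 rows; each row is the pose to reach, as a shift and turn from the pose measured when the call began, along the tool's axes at that moment; what a row does not reach only later rows make up. A row lasts 1/8 s, in which the tool goes at most 62.5 mm and 10.7 degrees, less where a joint would pass 70% of its speed; a pose out of reach is approached as far as the arm can. A call with a gripper value outside its range is refused whole. The fingers move at their own pace and stop on an object; FORCE is the grip in N (left out, the last holds). Time passes only in rows, so rows that repeat a pose let the fingers close. It gives the time, the measured TCP pose, the force and the opening at its end, in the units of the state.
- manip.observe(): the state, without advancing time (a new reading comes with each control period).
- manip.capture(name): name is "scene" or "top"; returns a dict with "pixels" (400x640x3 uint8, red, green, blue), "depth" (400x640 float32, m along the optical axis (not along the pixel's ray), 0 where there is no reading), "mtx" (3x3 intrinsics, pixels), "position" and "attitude" of the camera in the world. Camera axes: x right, y up, looking along -z (the intrinsics and any distortion apply to the point x, -y, -z); pixel columns grow to the right and rows downward; lengths in m; the calibration is good to about 2 mm. A picture is of the moment at which its call begins.
- manip.close_job(): hands the job in, once; it reports no verdict.
The state is a dict: "time_s": time; "qpos": joint angles; "dq": joint speeds; "joint_efforts": joint torques, N m; "eef_pos": TCP position; "tool_rot": TCP orientation; "wrist_force": force on the tool from outside, world axes, zero at the start; "wrist_torque": the same for the moment, N m; "width": opening from 0.0 (shut) to 1.0 (fully open).
Only numpy, scipy, OpenCV 4.12 (cv2) and the standard library are available. Lean on these libraries where they do the work, as an engineer would, in place of code of your own. Each camera call takes 0.05 s, during which the arm holds its last target. There are 200 camera calls.

## Working session

There is one attempt and no reset: what is moved stays moved. The work goes in short steps, Python scripts to look and compute and a shell command to move; the robot and the scene stay as the last step left them, time stands still between calls to the robot, and variables do not carry over. Pictures are saved under pics/ and viewed, about 8 in all and at most 12, crops included, and the job is handed in when it is done.

```bash
mkdir -p pics; cat > h.py <<'E'
import numpy as np,cv2
from workcell import manip
from scipy.spatial.transform import Rotation as R
def q(r): return R.from_quat([r[1],r[2],r[3],r[0]])
def cap(n):
    c=manip.capture(n); np.savez(n+'.npz',**{k:np.asarray(v) for k,v in c.items()}); return c
def att(c):
    a=np.asarray(c['attitude']); return a if a.shape==(3,3) else q(a).as_matrix()
def px(c,u,v,d=None):
    K=np.asarray(c['mtx']); d=c['depth'][int(v),int(u)] if d is None else d
    p=np.array([(u-K[0,2])/K[0,0]*d,-(v-K[1,2])/K[1,1]*d,-d])
    return att(c)@p+np.asarray(c['position'])
def cloud(c):
    v,u=np.mgrid[0:400,0:640]; K=np.asarray(c['mtx']); d=c['depth']
    P=np.stack([(u-K[0,2])/K[0,0]*d,-(v-K[1,2])/K[1,1]*d,-d],-1)
    return P@att(c).T+np.asarray(c['position'])
def save(n,im,s=1):
    cv2.imwrite('pics/'+n+'.png',cv2.resize(np.ascontiguousarray(im[...,::-1]),None,fx=s,fy=s,interpolation=cv2.INTER_CUBIC))
E
python3 - <<'E'
from h import *
for n in('scene','top'):
    c=cap(n); save(n+'0',c['pixels'],1.25); print(c['position'],c['attitude'],c['mtx'],[k for k in c])
print(manip.observe())
E
```

```text
[ 1.04021141 -0.82352691  0.78694121] [0.85672219 0.44532258 0.1259633  0.22770185] [[398.91878595   0.         319.82815862]
 [  0.         398.91878595 195.79757492]
 [  0.           0.           1.        ]] ['pixels', 'depth', 'mtx', 'position', 'attitude']
[ 0.34243212 -0.02462205  1.58912683] [ 0.70937319  0.05701602 -0.04604427 -0.70101267] [[442.70323613   0.         329.16220881]
 [  0.         442.70323613 200.27887684]
 [  0.           0.           1.        ]] ['pixels', 'depth', 'mtx', 'position', 'attitude']
{'time_s': 0.1, 'qpos': array([-8.44392298e-01,  2.55690716e-01,  1.07142758e-01, -4.04353659e-04,
       -1.42389201e+00, -2.84629174e-01]), 'dq': array([-1.54573685e-05, -1.42792856e-03,  2.55732190e-03,  2.10645590e-03,
       -6.31449132e-04, -4.00790816e-04]), 'joint_efforts': array([-3.12473006e-03, -3.87603915e+01,  2.38473326e+01,  5.37785500e+00,
       -3.76670243e-03, -7.54583510e-06]), 'eef_pos': array([ 0.23502439, -0.49677638,  0.23049091]), 'tool_rot': array([-2.23012356e-04, -2.19066462e-01,  9.75709573e-01,  8.15871957e-04]), 'wrist_force': array([0.14972151, 0.29260669, 0.76325026]), 'wrist_torque': array([-0.01877564, -0.01106406, -0.02800367]), 'width': 1.0061072591263127}
```

View pics/scene0.png

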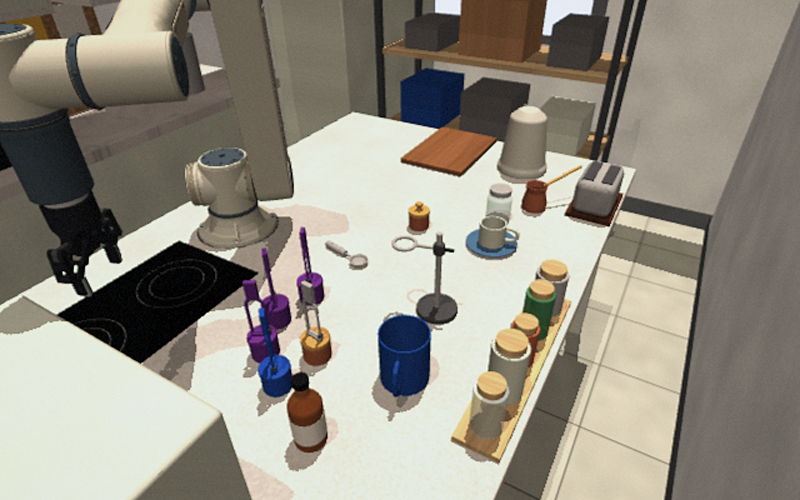

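View pics/top0.png

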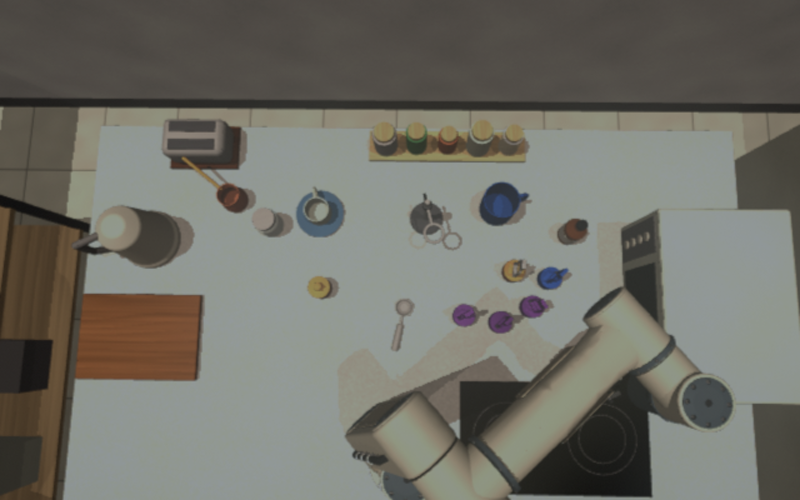

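The scene view shows the copper caddy with hook at (315,340), the stand's post at (437,280) with its ring at (404,244), the jug at (404,355), and blue and purple look-alikes beside the caddy.

```bash
python3 - <<'E'
from h import *
s=np.load('scene.npz'); t=np.load('top.npz')
a=s['pixels'][215:300,190:350]; b=s['pixels'][180:265,290:370]
save('cr1',np.hstack([s['pixels'][215:315,200:290],s['pixels'][175:275,300:380]]),4.5)
a=t['pixels'][150:240,320:480]; save('cr2',a,5)
for n,c in(('s',s),('t',t)):
    P=cloud(c)
    for nm,(x0,x1,y0,y1) in dict(stand=(.35,.62,-.22,0.05),cad=(.30,.5,-.45,-.2)).items():
        m=(P[...,0]>x0)&(P[...,0]<x1)&(P[...,1]>y0)&(P[...,1]<y1)&(c['depth']>0)
        print(n,nm,m.sum())
        for lo,hi in((.008,.03),(.05,.065),(.065,.1),(.1,.14),(.14,.16),(.16,.2),(.2,.25)):
            k=m&(P[...,2]>lo)&(P[...,2]<hi)
            if k.sum():
                u=np.argwhere(k); print(lo,k.sum(),P[k].mean(0).round(3),P[k].min(0).round(3),P[k].max(0).round(3),'px',u.min(0)[::-1],u.max(0)[::-1])
for u,v in((427,217),(515,270),(535,275),(465,315),(500,322),(532,305),(500,203),(573,230),(433,230),(452,240)): print(u,v,px(t,u/1.25,v/1.25).round(3))
E
```

```text
s stand 5188
0.008 168 [ 0.4   -0.042  0.015] [ 0.351 -0.18   0.008] [0.435 0.045 0.03 ] px [238 199] [293 243]
0.05 153 [ 0.395 -0.147  0.058] [ 0.362 -0.178  0.05 ] [ 0.422 -0.12   0.065] px [237 217] [257 230]
0.065 60 [ 0.391 -0.148  0.078] [ 0.378 -0.167  0.065] [ 0.405 -0.131  0.099] px [244 209] [249 225]
0.1 48 [ 0.39  -0.148  0.119] [ 0.378 -0.166  0.1  ] [ 0.403 -0.128  0.139] px [242 198] [247 216]
0.14 25 [ 0.395 -0.154  0.151] [ 0.385 -0.167  0.14 ] [ 0.401 -0.134  0.16 ] px [241 193] [245 204]
0.16 194 [ 0.52  -0.096  0.18 ] [ 0.385 -0.162  0.16 ] [ 0.62  -0.033  0.197] px [239 182] [333 200]
s cad 9869
0.008 224 [ 0.421 -0.315  0.02 ] [ 0.374 -0.418  0.009] [ 0.499 -0.229  0.03 ] px [200 249] [242 314]
0.05 686 [ 0.427 -0.322  0.057] [ 0.342 -0.419  0.05 ] [ 0.5   -0.222  0.065] px [197 235] [251 303]
0.065 146 [ 0.428 -0.319  0.078] [ 0.361 -0.396  0.065] [ 0.5   -0.231  0.099] px [198 226] [246 292]
0.1 115 [ 0.419 -0.314  0.12 ] [ 0.362 -0.379  0.1  ] [ 0.5   -0.235  0.14 ] px [195 216] [244 275]
0.14 75 [ 0.406 -0.31   0.151] [ 0.374 -0.349  0.141] [ 0.435 -0.242  
[... 1063 characters left out ...]
[ 0.449 -0.326  0.124] [ 0.359 -0.378  0.101] [ 0.499 -0.232  0.139] px [399 219] [444 261]
0.14 42 [ 0.423 -0.31   0.15 ] [ 0.359 -0.385  0.142] [ 0.5   -0.232  0.16 ] px [400 218] [447 261]
0.16 100 [ 0.423 -0.32   0.188] [ 0.362 -0.396  0.161] [ 0.499 -0.236  0.199] px [403 217] [454 260]
0.2 3 [ 0.387 -0.275  0.201] [ 0.368 -0.333  0.2  ] [ 0.418 -0.239  0.202] px [405 242] [435 258]
427 217 [ 0.661 -0.042  0.067]
515 270 [ 0.514 -0.286  0.069]
535 275 [ 0.508 -0.355 -0.004]
465 315 [ 0.385 -0.138  0.192]
500 322 [ 0.372 -0.244  0.062]
532 305 [ 0.419 -0.331  0.067]
500 203 [ 0.717 -0.255  0.008]
573 230 [ 0.62  -0.436  0.112]
433 230 [ 0.635 -0.06   0.009]
452 240 [ 0.608 -0.116 -0.002]
```

View pics/cr1.png

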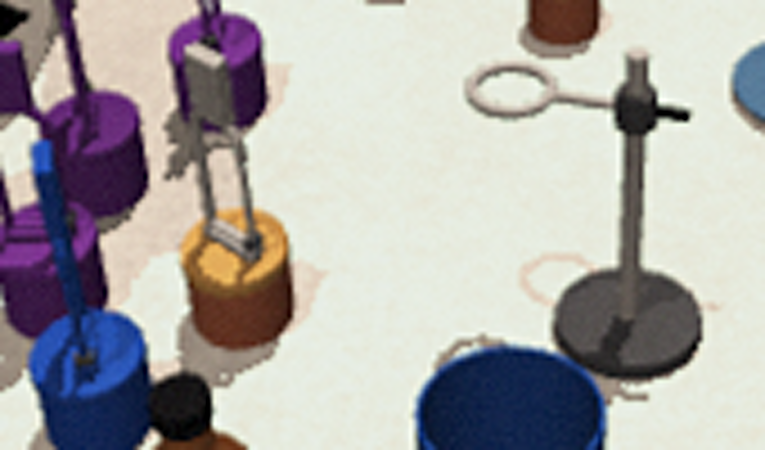

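View pics/cr2.png

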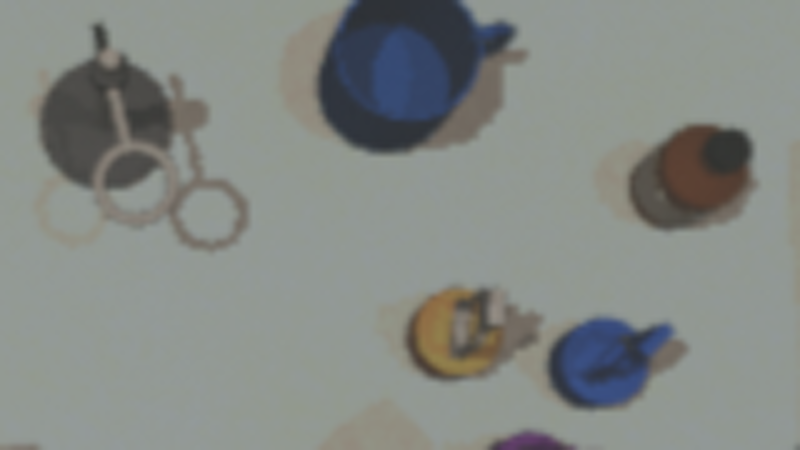

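```bash
python3 - <<'E'
from h import *
s=np.load('scene.npz'); t=np.load('top.npz')
save('cr3',s['pixels'][220:296,232:274],8)
from scipy.optimize import least_squares
for n,c in(('s',s),('t',t)):
    P=cloud(c); d=c['depth']>0
    m=d&(P[...,0]>.46)&(P[...,0]<.565)&(P[...,1]>-.345)&(P[...,1]<-.235)
    L=P[m&(P[...,2]>.051)&(P[...,2]<.063)]
    f=least_squares(lambda p:np.minimum(0,.031-np.hypot(L[:,0]-p[0],L[:,1]-p[1])),L[:,:2].mean(0))
    print(n,'lid',len(L),f.x,L.min(0),L.max(0),((L.min(0)+L.max(0))/2).round(4),np.median(L[:,2]))
    for lo,hi in((.068,.08),(.08,.1),(.1,.12),(.12,.145),(.145,.152),(.152,.2)):
        k=m&(P[...,2]>lo)&(P[...,2]<hi); Q=P[k]
        if len(Q)<15: 
            for (v,u),p in zip(np.argwhere(k),Q): print('  ',u,v,p.round(4))
        else:
            w,V=np.linalg.eigh(np.cov(Q[:,:2].T)); print(lo,len(Q),Q.mean(0).round(4),Q.min(0).round(3),Q.max(0).round(3),np.sqrt(w).round(4),'dir',np.degrees(np.arctan2(V[1,1],V[0,1])).round(1))
    m=d&(P[...,0]>.53)&(P[...,0]<.75)&(P[...,1]>-.13)&(P[...,1]<.02)
    F=P[m&(P[...,2]>.011)&(P[...,2]<.018)]; print('foot',len(F),((F.min(0)+F.max(0))/2).round(4),(F.max(0)-F.min(0)).round(3))
    Q=P[m&(P[...,2]>.155)&(P[...,2]<.25)]
    R_=Q[(Q[:,0]<.615)]
    f=least_squares(lambda p:np.hypot(R_[:,0]-p[0],R_[:,1]-p[1])-.024,[.57,-.08],loss='soft_l1',f_scale=.002)
    R2=Q[abs(np.hypot(Q[:,0]-f.x[0],Q[:,1]-f.x[1])-.024)<.006]
    print('ring',len(R_),f.x,len(R2),R2.mean(0),np.percentile(R2[:,2],[5,25,50,75,95]).round(4))
    S=Q[Q[:,0]>.59]; print('stem/post',len(S),S.mean(0)); 
    T=Q[Q[:,2]>.2]; print('posttop',T.mean(0),T.min(0),T.max(0))
E
```

```text
s lid 283 [ 0.51633669 -0.28890105] [ 0.48718345 -0.31893176  0.05112341] [ 0.54716265 -0.25860971  0.06285391] [ 0.5172 -0.2888  0.057 ] 0.05750708893335976
0.068 36 [ 0.5189 -0.2894  0.0727] [ 0.498 -0.297  0.068] [ 0.538 -0.284  0.079] [0.0023 0.0154] dir 171.8
0.08 25 [ 0.514  -0.2886  0.0906] [ 0.499 -0.294  0.082] [ 0.536 -0.283  0.099] [0.0018 0.017 ] dir 172.0
0.1 32 [ 0.5153 -0.2888  0.11  ] [ 0.497 -0.293  0.1  ] [ 0.535 -0.284  0.119] [0.0017 0.0165] dir 173.9
0.12 36 [ 0.5177 -0.289   0.1328] [ 0.496 -0.295  0.121] [ 0.537 -0.283  0.144] [0.0019 0.0171] dir 174.5
0.145 19 [ 0.5226 -0.2902  0.1485] [ 0.501 -0.294  0.145] [ 0.536 -0.287  0.152] [0.0021 0.0131] dir 177.3
0.152 155 [ 0.5194 -0.2908  0.1781] [ 0.504 -0.297  0.152] [ 0.529 -0.282  0.197] [0.003  0.0077] dir -178.3
foot 529 [ 0.6718 -0.0411  0.0145] [0.094 0.097 0.007]
ring 102 [ 0.59742077 -0.06175905] 136 [ 0.59852068 -0.06218588  0.17905243] [0.1748 0.178  0.1792 0.1805 0.1821]
stem/post 302 [ 0.65241633 -0.05130629  0.18325996]
posttop [ 0.67200797 -0.04426865  0.21031137] [ 0.66503703 -0.05027659  0.2001229
[... 793 characters left out ...]
219 [ 0.4967 -0.2837  0.1358]
   416 219 [ 0.4964 -0.2865  0.1386]
   416 208 [ 0.5316 -0.2853  0.1482]
   417 208 [ 0.532  -0.2891  0.1453]
   416 217 [ 0.502  -0.285   0.1474]
   417 217 [ 0.5019 -0.2881  0.1485]
   416 218 [ 0.499  -0.2853  0.1454]
0.152 42 [ 0.5143 -0.2851  0.1836] [ 0.504 -0.294  0.157] [ 0.527 -0.28   0.198] [0.0033 0.0077] dir 175.7
foot 255 [ 0.6298 -0.0404  0.0144] [0.188 0.094 0.007]
ring 89 [ 0.59553397 -0.05850306] 115 [ 0.5964802  -0.05818549  0.17777504] [0.1725 0.1754 0.1781 0.1803 0.183 ]
stem/post 162 [ 0.64096228 -0.04815357  0.1834148 ]
posttop [ 0.66855355 -0.03984303  0.2122912 ] [ 0.66297287 -0.04431684  0.20378445] [ 0.67497478 -0.03473867  0.21759799]
```

View pics/cr3.png

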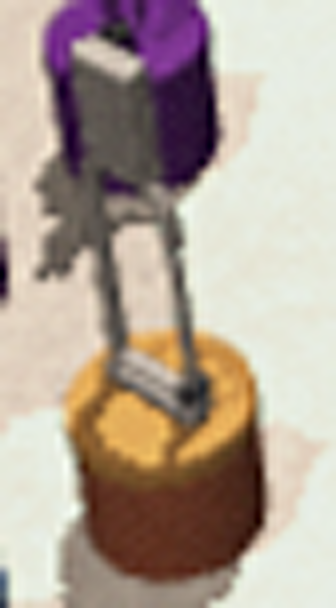

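The crop shows the spine on the left and, on the right, the thin gate with its hinge block at (195,385). So the gate faces world +x, and the caddy's yaw is about -6.5°. Next I'll compute the approach.

```bash
cat >> h.py <<'E'
def go(pos,yaw):
    """row toward TCP pos, tool down with its y axis parallel (mod pi) to the y of a frame yawed yaw deg"""
    o=manip.observe(); T=q(o['tool_rot']); p=np.asarray(o['eef_pos'])
    best=None
    for f in(0,180):
        G=R.from_euler('z',yaw+f,degrees=True)*R.from_euler('x',180,degrees=True)
        r=(T.inv()*G).as_rotvec()
        if best is None or np.linalg.norm(r)<np.linalg.norm(best): best=r
    print('t',round(o['time_s'],2),'p',p.round(4),'x-axis yaw',np.degrees(np.arctan2(*T.as_matrix()[[1,0],0])).round(2),'tilt',T.as_matrix()[:,2].round(3),'q6',o['qpos'][5].round(2),'F',np.round(o['wrist_force'],2),'w',round(o['width'],3))
    print('row cm',(T.inv().apply(np.asarray(pos)-p)*100).round(2),'rot',best.round(3),'deg',np.degrees(np.linalg.norm(best)).round(1))
E
python3 -c "
from h import *
go([.516,-.287,.25],-6.5)"
```

```text
t 0.1 p [ 0.235  -0.4968  0.2305] x-axis yaw -154.69 tilt [-0.001  0.001 -1.   ] q6 -0.28 F [0.15 0.29 0.76] w 1.006
row cm [-34.37   6.96  -1.94] rot [ 0.002 -0.001  0.555] deg 31.8
```

```bash
python3 -m crank '[[[-2,0.5,-3,0,0,0.1,0.2],[-6,1.2,-3,0,0,0.2,0.5],[-11,2.2,-3,0,0,0.3,0.5],[-16,3.2,-3,0,0,0.4,0.5],[-21,4.2,-3,0,0,0.5,0.5],[-26,5.2,-3,0,0,0.555,0.5],[-30,6.1,-3,0,0,0.555,0.5],[-33,6.7,-2.5,0,0,0.555,0.5],[-34.4,7,-2,0,0,0.555,0.5],[-34.4,7,-2,0,0,0.555,0.5],[-34.4,7,-2,0,0,0.555,0.5]]]' 30
python3 - <<'E'
from h import *
go([.516,-.287,.165],-6.5)
c=cap('scene'); save('s1',c['pixels'][150:300,180:300],5)
E
```

```text
time_s: 1.48
eef_pos: [0.5154, -0.2872, 0.2508]
tool_rot: [-0.0, 0.057, 0.998, 0.001]
wrist_force: [0.9, -0.9, -0.2]
width: 0.501
t 1.48 p [ 0.5154 -0.2872  0.2508] x-axis yaw 173.46 tilt [-0.001  0.001 -1.   ] q6 -1.44 F [ 0.92 -0.92 -0.17] w 0.501
row cm [-0.07  0.02  8.58] rot [ 0.001 -0.001 -0.001] deg 0.1
```

View pics/s1.png

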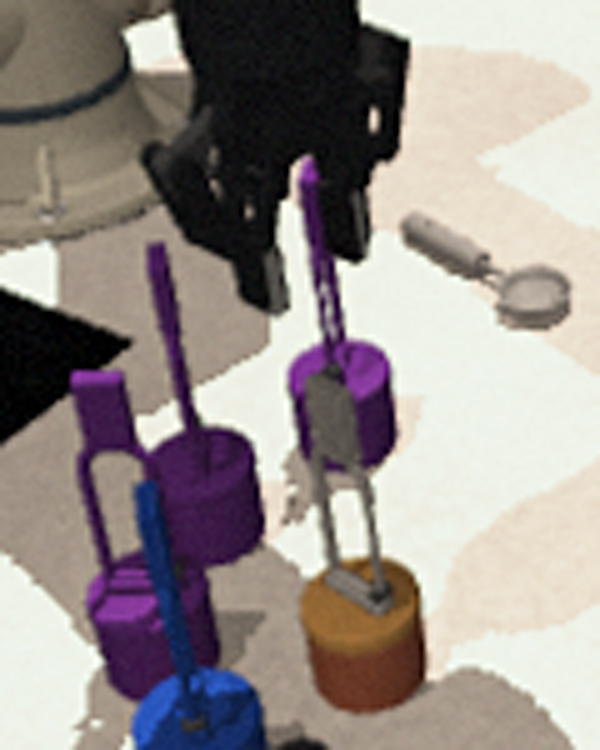

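Both fingertips, at (270,305) and (350,255) in the crop, stand above the grey tab with its top at (325,370). I'll check the alignment in this camera.

```bash
python3 - <<'E'
from h import *
c=np.load('scene.npz'); K=c['mtx']
def proj(p):
    a=att(c).T@(np.array(p)-c['position']); return K[0,2]+K[0,0]*a[0]/-a[2], K[1,2]-K[1,1]*a[1]/-a[2]
e=manip.observe()['eef_pos']
for z in(.25,.195): print(z,[((u-180)*5,(v-150)*5) for u,v in [proj([e[0],e[1],z])]])
P=cloud(c);D=c['depth']>0
m=D&(P[...,2]>.155)&(P[...,2]<.2)&(abs(P[...,0]-.516)<.04)&(abs(P[...,1]+.289)<.04); print('tab',P[m].mean(0))
top=m&(P[...,2]>.192); print(P[top].mean(0),top.sum())
m=D&(P[...,2]>.24)&(P[...,2]<.262)&(abs(P[...,0]-.516)<.05)&(abs(P[...,1]+.287)<.06)
for s in(-1,1):
    k=m&((P[...,1]+.287)*s>0); print('finger',s,k.sum(),P[k].mean(0),P[k].min(0),P[k].max(0))
E
```

```text
0.25 [(np.float64(308.2407482427959), np.float64(287.753522857456))]
0.195 [(np.float64(322.89024298854144), np.float64(381.882172373854))]
tab [ 0.51917494 -0.2906929   0.17894106]
[ 0.51713552 -0.28884791  0.1951966 ] 38
finger -1 13 [ 0.51921264 -0.31430357  0.25943489] [ 0.50735687 -0.31890094  0.25560806] [ 0.52282763 -0.30992737  0.26155686]
finger 1 21 [ 0.51854841 -0.26428101  0.25809313] [ 0.50686918 -0.26765116  0.25331963] [ 0.52752645 -0.25903361  0.26197106]
```

```bash
python3 -m crank '[[[-0.1,0,2,0,0,0,0.5],[-0.1,0,4,0,0,0,0.5],[-0.1,0,6,0,0,0,0.5],[-0.1,0,7.5,0,0,0,0.5],[-0.1,0,8.5,0,0,0,0.5],[-0.1,0,8.5,0,0,0,0.5],[-0.1,0,8.5,0,0,0,0.8],[-0.1,0,8.5,0,0,0,0.9],[-0.1,0,8.5,0,0,0,1],[-0.1,0,8.5,0,0,0,1],[-0.1,0,8.5,0,0,0,1]]]' 40
python3 -c "
from h import *
go([.516,-.287,.235],15)"
```

```text
time_s: 2.9
eef_pos: [0.5168, -0.2877, 0.1669]
tool_rot: [0.001, 0.057, 0.998, 0.0]
wrist_force: [-0.2, -0.6, 4.2]
width: 0.109
t 2.9 p [ 0.5168 -0.2877  0.1669] x-axis yaw 173.46 tilt [ 0.001  0.    -1.   ] q6 -1.44 F [-0.17 -0.64  4.2 ] w 0.109
row cm [ 0.08  0.06 -6.81] rot [ 0.     0.001 -0.376] deg 21.5
```

Width 9.3 mm means the tab is gripped, but about 8 mm high. I'll regrip 5 mm lower with a firmer grip, to resist pitching when the gate pushes.

```bash
python3 -m crank '[[[0,0,0,0,0,0,0.75],[0,0,0.5,0,0,0,0.75],[0,0,0.5,0,0,0,0.75],[0,0,0.5,0,0,0,0.9],[0,0,0.5,0,0,0,1],[0,0,0.5,0,0,0,1],[0,0,0.5,0,0,0,1]]]' 110
python3 -c "
from h import *
go([.516,-.287,.235],15)"
```

```text
time_s: 3.78
eef_pos: [0.5167, -0.2875, 0.1616]
tool_rot: [0.0, 0.057, 0.998, 0.0]
wrist_force: [0.3, 0.3, -1.8]
width: 0.101
t 3.77 p [ 0.5167 -0.2875  0.1616] x-axis yaw 173.45 tilt [ 0.001  0.    -1.   ] q6 -1.44 F [ 0.34  0.25 -1.79] w 0.101
row cm [ 0.07  0.05 -7.34] rot [ 0.     0.001 -0.376] deg 21.5
```

```bash
python3 -m crank '[[[0,0,-0.5,0,0,0,1],[0,0,-1.5,0,0,0,1],[0,0,-3,0,0,0,1],[0,0,-4.5,0,0,-0.08,1],[0,0,-6,0,0,-0.18,1],[0,0,-6.8,0,0,-0.28,1],[0,0,-6.8,0,0,-0.376,1],[0,0,-6.8,0,0,-0.376,1],[0,0,-6.8,0,0,-0.376,1]]]' 110
python3 - <<'E'
from h import *
go([.525,-.080,.229],15)
c=cap('scene'); P=cloud(c);D=c['depth']>0
o=manip.observe()['eef_pos']
# lid top height & hook axis
m=D&(abs(P[...,0]-o[0])<.05)&(abs(P[...,1]-o[1])<.05)
L=P[m&(P[...,2]>.1)&(P[...,2]<.14)]; print('lidpts',len(L),np.median(L,0),((L.min(0)+L.max(0))/2).round(4))
H=P[m&(P[...,2]>.15)&(P[...,2]<.205)]; w,V=np.linalg.eigh(np.cov(H[:,:2].T)); print(len(H),H.mean(0),np.degrees(np.arctan2(V[1,1],V[0,1])))
E
```

```text
time_s: 4.9
eef_pos: [0.5166, -0.2876, 0.23]
tool_rot: [0.0, -0.13, 0.992, 0.0]
wrist_force: [0.2, 0.3, -2.9]
width: 0.098
t 4.9 p [ 0.5166 -0.2876  0.23  ] x-axis yaw -165.11 tilt [ 0.001  0.    -1.   ] q6 -1.07 F [ 0.15  0.28 -2.86] w 0.098
row cm [-6.14 19.85  0.11] rot [ 0.     0.001 -0.002] deg 0.1
lidpts 486 [ 0.52603563 -0.29624203  0.1254649 ] [ 0.517  -0.2878  0.12  ]
98 [ 0.51516363 -0.28908268  0.1779683 ] -164.029791553485
```

```bash
python3 -m crank '[[[-0.3,1.5,0,0,0,0,1],[-1,4,0,0,0,0,1],[-2,7,0,0,0,0,1],[-3,10,0,0,0,0,1],[-4,13,0,0,0,0,1],[-5,16,0,0,0,0,1],[-5.6,18.2,0,0,0,0,1],[-6,19.4,0,0,0,0,1],[-6.1,19.9,0,0,0,0,1],[-6.1,19.9,0,0,0,0,1],[-6.1,19.9,0,0,0,0,1]]]' 110
python3 - <<'E'
from h import *
go([.574-.0235*.966,-.067-.0235*.259,.229],15)
c=cap('scene'); save('s2',c['pixels'][130:250,250:390],5)
E
```

```text
time_s: 6.32
eef_pos: [0.5243, -0.0802, 0.2299]
tool_rot: [0.0, -0.129, 0.992, 0.0]
wrist_force: [-0.1, -0.4, -1.8]
width: 0.099
t 6.33 p [ 0.5243 -0.0802  0.2299] x-axis yaw -165.14 tilt [ 0.001  0.    -1.   ] q6 -1.45 F [-0.12 -0.36 -1.79] w 0.099
row cm [-2.79 -0.01  0.09] rot [ 0.     0.001 -0.002] deg 0.1
```

View pics/s2.png

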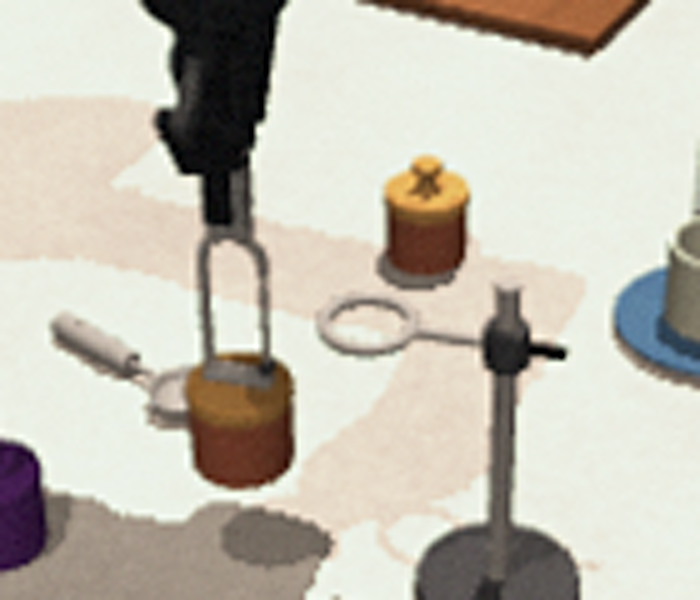

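The caddy hangs upright at (240,420) with the gate facing the ring's front at (318,320), and the ring falls about 65–72 mm below the tab. I'll lower 3 mm and advance.

```bash
python3 -m crank '[[[-0.5,0,0.3,0,0,0,1],[-1.2,0,0.3,0,0,0,1],[-1.8,0,0.3,0,0,0,1],[-2.2,0,0.3,0,0,0,1],[-2.5,0,0.3,0,0,0,1],[-2.5,0,0.3,0,0,0,1],[-2.5,0,0.3,0,0,0,1]]]' 110; python3 -c "
from h import *
go([0,0,0],15)"
python3 -m crank '[[[-0.25,0,0,0,0,0,1],[-0.5,0,0,0,0,0,1],[-0.75,0,0,0,0,0,1],[-0.75,0,0,0,0,0,1],[-0.75,0,0,0,0,0,1]]]' 110; python3 - <<'E'
from h import *
go([0,0,0],15)
c=cap('scene'); save('s3',c['pixels'][150:240,270:370],7)
E
```

```text
time_s: 7.25
eef_pos: [0.5484, -0.0738, 0.2269]
tool_rot: [0.0, -0.129, 0.992, 0.0]
wrist_force: [-1.0, 0.1, -2.6]
width: 0.103
t 7.25 p [ 0.5484 -0.0738  0.2269] x-axis yaw -165.14 tilt [ 0.001  0.    -1.   ] q6 -1.46 F [-0.97  0.14 -2.6 ] w 0.103
row cm [51.13 21.19 22.66] rot [ 0.     0.001 -0.002] deg 0.1
time_s: 7.88
eef_pos: [0.5554, -0.0719, 0.2268]
tool_rot: [0.0, -0.129, 0.992, 0.0]
wrist_force: [-2.5, -0.4, -2.2]
width: 0.099
t 7.88 p [ 0.5554 -0.0719  0.2268] x-axis yaw -165.14 tilt [ 0.  0. -1.] q6 -1.46 F [-2.48 -0.4  -2.23] w 0.099
row cm [51.84 21.19 22.68] rot [ 0.     0.    -0.003] deg 0.1
```

View pics/s3.png

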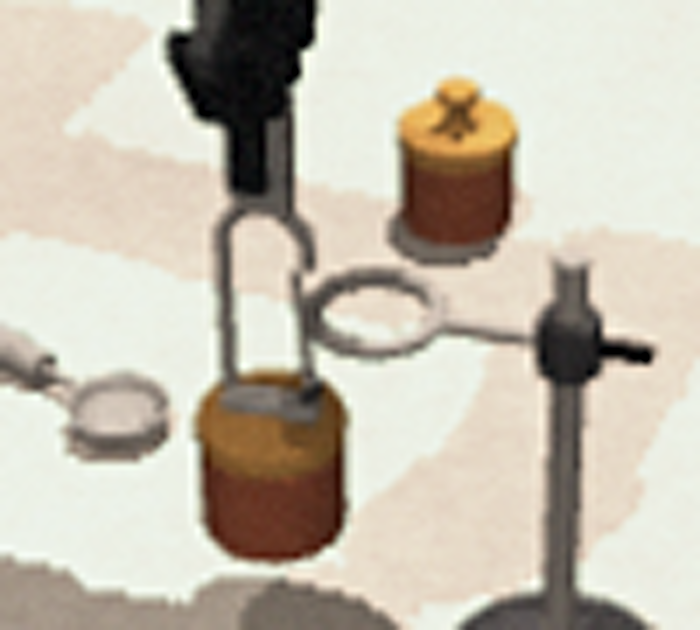

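The gate is being pressed inward: its tip at (300,275) is detached from the nose, and the ring touches it at (308,310), about 70 mm below the tab. Continuing.

```bash
python3 -m crank '[[[-0.2,0,0.1,0,0,0,1],[-0.4,0,0.2,0,0,0,1],[-0.6,0,0.3,0,0,0,1],[-0.8,0,0.3,0,0,0,1],[-0.8,0,0.3,0,0,0,1],[-0.8,0,0.3,0,0,0,1]]]' 110; python3 -c "
from h import *
go([0,0,0],15)"
python3 -m crank '[[[-0.2,0,0,0,0,0,1],[-0.4,0,0,0,0,0,1],[-0.55,0,0,0,0,0,1],[-0.55,0,0,0,0,0,1],[-0.55,0,0,0,0,0,1]]]' 110; python3 - <<'E'
from h import *
go([0,0,0],15)
c=cap('scene'); save('s4',c['pixels'][150:240,270:370],7)
E
```

```text
time_s: 8.68
eef_pos: [0.5631, -0.0699, 0.2236]
tool_rot: [-0.0, -0.129, 0.992, 0.0]
wrist_force: [-1.2, -0.7, -2.7]
width: 0.095
t 8.68 p [ 0.5631 -0.0699  0.2236] x-axis yaw -165.15 tilt [-0.  0. -1.] q6 -1.46 F [-1.23 -0.74 -2.7 ] w 0.095
row cm [52.63 21.18 22.38] rot [ 0.    -0.    -0.003] deg 0.1
time_s: 9.3
eef_pos: [0.5684, -0.0685, 0.2235]
tool_rot: [-0.0, -0.129, 0.992, 0.0]
wrist_force: [-3.1, -1.1, -2.8]
width: 0.094
t 9.3 p [ 0.5684 -0.0685  0.2235] x-axis yaw -165.15 tilt [-0.001  0.    -1.   ] q6 -1.46 F [-3.15 -1.08 -2.82] w 0.094
row cm [53.17 21.18 22.38] rot [ 0.    -0.    -0.003] deg 0.2
```

View pics/s4.png

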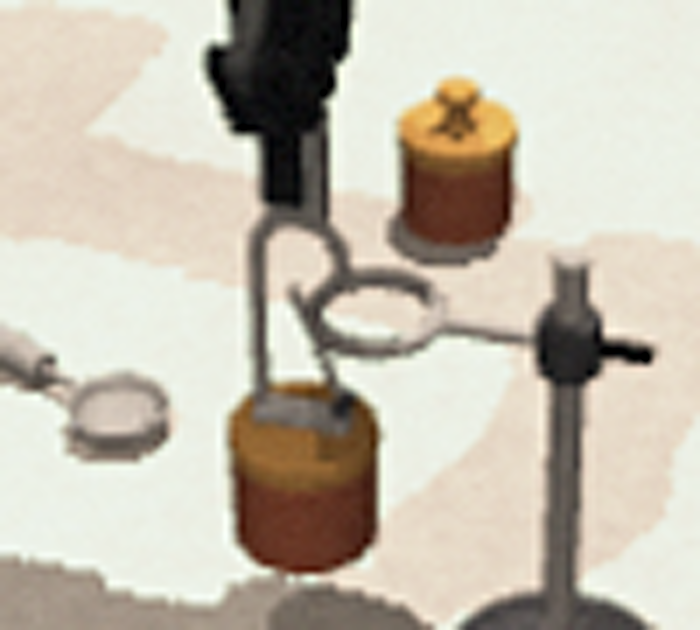

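The gate is now about 0.38 rad open, with hinge (345,405) and tip (295,290). The ring's front at (314,308) lies inside the nose at (345,270), at caddy x of about +5 mm. Lowering.

```bash
python3 -m crank '[[[0,0,0.3,0,0,0,1],[0,0,0.7,0,0,0,1],[0,0,1.1,0,0,0,1],[0,0,1.5,0,0,0,1],[0,0,1.9,0,0,0,1],[0,0,2.3,0,0,0,1],[0,0,2.6,0,0,0,1],[0,0,2.6,0,0,0,1],[0,0,2.6,0,0,0,1]]]' 110; python3 - <<'E'
from h import *
go([0,0,0],15)
c=cap('scene'); save('s5',c['pixels'][150:240,270:370],7)
E
```

```text
time_s: 10.48
eef_pos: [0.5685, -0.0685, 0.1977]
tool_rot: [-0.0, -0.129, 0.992, 0.0]
wrist_force: [0.5, 0.5, -2.7]
width: 0.1
t 10.47 p [ 0.5685 -0.0685  0.1977] x-axis yaw -165.15 tilt [-0.  0. -1.] q6 -1.46 F [ 0.46  0.52 -2.71] w 0.1
row cm [53.19 21.19 19.77] rot [ 0.    -0.    -0.003] deg 0.1
```

View pics/s5.png

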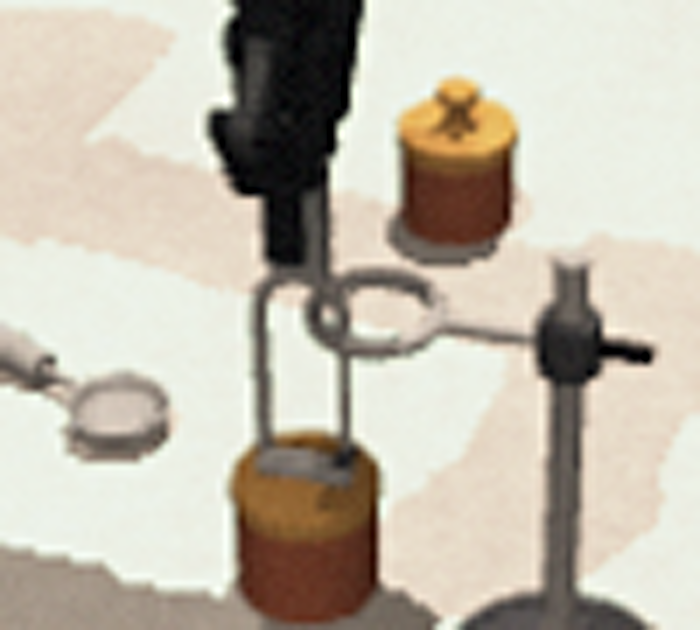

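The gate has snapped shut and the ring passes through the hook at (325,310). I'll centre by 4 mm and lower gently to feel the contact.

```bash
python3 -m crank '[[[-0.2,0,0.1,0,0,0,1],[-0.4,0,0.3,0,0,0,1],[-0.4,0,0.4,0,0,0,1],[-0.4,0,0.4,0,0,0,1]]]' 110
python3 -m crank '[[[0,0,0.1,0,0,0,1],[0,0,0.2,0,0,0,1],[0,0,0.2,0,0,0,1]]]' 110
python3 -m crank '[[[0,0,0.1,0,0,0,1],[0,0,0.1,0,0,0,1],[0,0,0.1,0,0,0,1]]]' 110
```

```text
time_s: 11.02
eef_pos: [0.5722, -0.0674, 0.1935]
tool_rot: [-0.0, -0.129, 0.992, 0.0]
wrist_force: [0.6, -0.2, -2.7]
width: 0.105
time_s: 11.4
eef_pos: [0.5723, -0.0675, 0.1918]
tool_rot: [-0.0, -0.129, 0.992, 0.0]
wrist_force: [-0.1, 0.2, -1.0]
width: 0.102
time_s: 11.78
eef_pos: [0.5725, -0.0675, 0.1914]
tool_rot: [0.0, -0.129, 0.992, -0.0]
wrist_force: [-1.5, 0.1, 3.6]
width: 0.099
```

Contact felt: the wrist force went from -2.7 to +3.6 N. I'll ease back slightly, take one check look, then open gradually.

```bash
python3 -m crank '[[[0,0,-0.03,0,0,0,1],[0,0,-0.03,0,0,0,1],[0,0,-0.03,0,0,0,1]]]' 110
python3 -m crank '[[[0,0,0,0,0,0,0.9],[0,0,0,0,0,0,0.9],[0,0,0,0,0,0,0.85],[0,0,0,0,0,0,0.8],[0,0,0,0,0,0,0.7],[0,0,0,0,0,0,0.6],[0,0,0,0,0,0,0.5],[0,0,0,0,0,0,0.5]]]' 20
python3 - <<'E'
from h import *
go([0,0,0],15)
c=cap('scene'); save('s6',c['pixels'][150:250,270:370],6)
E
```

```text
time_s: 12.15
eef_pos: [0.5725, -0.0675, 0.1915]
tool_rot: [0.0, -0.129, 0.992, -0.0]
wrist_force: [-0.1, 0.9, 1.4]
width: 0.098
time_s: 13.15
eef_pos: [0.5725, -0.0675, 0.1916]
tool_rot: [0.0, -0.129, 0.992, -0.0]
wrist_force: [0.4, -0.9, -0.4]
width: 0.501
t 13.15 p [ 0.5725 -0.0675  0.1916] x-axis yaw -165.14 tilt [ 0.001 -0.    -1.   ] q6 -1.47 F [ 0.44 -0.9  -0.4 ] w 0.501
row cm [53.62 21.21 19.11] rot [-0.     0.001 -0.002] deg 0.1
```

View pics/s6.png

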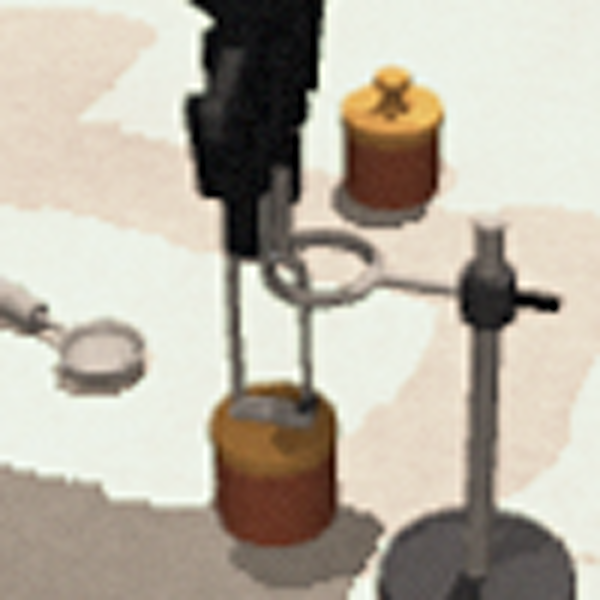

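The caddy hangs on the ring, with the bow at (275,260) and the gate shut, between the open fingers. I'll retreat straight up and let it settle.

```bash
python3 -m crank '[[[0,0,-0.5,0,0,0,0.5],[0,0,-1.5,0,0,0,0.5],[0,0,-3,0,0,0,0.5],[0,0,-5,0,0,0,0.5],[0,0,-7,0,0,0,0.5],[0,0,-9,0,0,0,0.5],[0,0,-9,0,0,0,0.5],[0,0,-9,0,0,0,0.5],[0,0,-9,0,0,0,0.5],[0,0,-9,0,0,0,0.5],[0,0,-9,0,0,0,0.5],[0,0,-9,0,0,0,0.5]]]' 20
python3 - <<'E'
from h import *
go([0,0,0],15)
a=cap('scene')['pixels'].astype(int); 
for _ in range(6): c=manip.capture('scene')
print('motion',np.abs(c['pixels'].astype(int)-a)[150:250,270:370].mean())
P=cloud(c);m=(c['depth']>0)&(abs(P[...,0]-.573)<.045)&(abs(P[...,1]+.067)<.045)
T=P[m&(P[...,2]>.195)&(P[...,2]<.235)]; print('tab',T.mean(0),T[:,2].max()); L=P[m&(P[...,2]>.075)&(P[...,2]<.092)]; print('lid',((L.min(0)+L.max(0))/2).round(4),L[:,2].max())
save('s7',c['pixels'][130:250,270:370],5)
E
```

```text
time_s: 14.7
eef_pos: [0.5724, -0.0675, 0.2815]
tool_rot: [0.0, -0.129, 0.992, -0.0]
wrist_force: [-0.0, 0.7, -0.7]
width: 0.501
t 14.7 p [ 0.5724 -0.0675  0.2815] x-axis yaw -165.14 tilt [ 0.001 -0.    -1.   ] q6 -1.47 F [-0.04  0.71 -0.73] w 0.501
row cm [53.6  21.21 28.11] rot [-0.     0.    -0.002] deg 0.1
motion 1.5883666666666667
tab [ 0.57327654 -0.0702556   0.21230838] 0.22769596424804273
lid [ 0.5751 -0.0686  0.0834] 0.09175883585720956
```

View pics/s7.png

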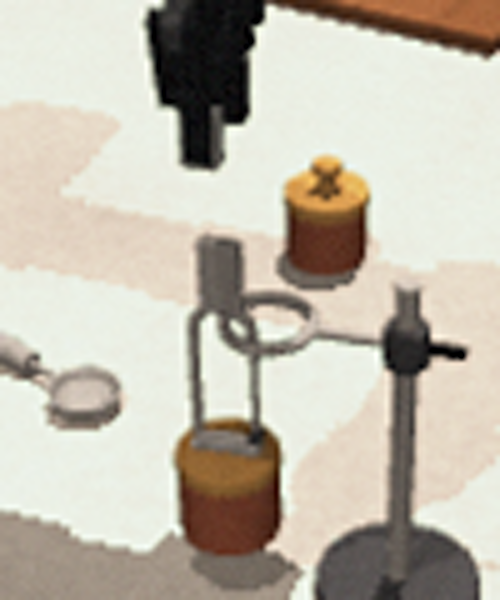

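The caddy hangs upright from the ring's front, with the bow at (222,315), the gate shut and the gripper clear. I'll wait a little more and compare the motion with image noise before handing in.

```bash
python3 -m crank '[[[0,0,-1,0,0,0,0.5],[0,0,-1,0,0,0,0.5],[0,0,-1,0,0,0,0.5],[0,0,-1,0,0,0,0.5],[0,0,-1,0,0,0,0.5],[0,0,-1,0,0,0,0.5],[0,0,-1,0,0,0,0.5],[0,0,-1,0,0,0,0.5],[0,0,-1,0,0,0,0.5],[0,0,-1,0,0,0,0.5],[0,0,-1,0,0,0,0.5],[0,0,-1,0,0,0,0.5]]]' 20
python3 - <<'E'
from h import *
a=manip.capture('scene')['pixels'].astype(int)
for _ in range(5):
    b=manip.capture('scene')['pixels'].astype(int); d=np.abs(b-a)
    print('caddy',d[175:245,300:330].mean().round(2),'static',d[220:300,300:350].mean().round(2),d[175:245,330:360].mean().round(2))
print(manip.close_job())
E
```

```text
time_s: 16.55
eef_pos: [0.5724, -0.0675, 0.2915]
tool_rot: [0.0, -0.129, 0.992, -0.0]
wrist_force: [1.0, 1.0, 0.5]
width: 0.5
caddy 1.84 static 2.49 1.74
caddy 1.83 static 2.5 1.74
caddy 1.85 static 2.5 1.75
caddy 1.88 static 2.48 1.76
caddy 1.87 static 2.49 1.73
the job is handed in; nothing more can be done
None
```

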